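# Lock the tea carton into its caddy past the spring stop

### The job

Lock the tea carton into the closed end of its wooden caddy: press the caddy's long steel bar down with a fingertip so that the spring stop sinks below the floor, keep it down while you push the carton over the stop, and let go once the carton is wholly past, so that the stop springs fully up behind it. Only press and push: do not lift, tip or squeeze the carton, and leave the salt shaker, the tomato and the garlic where they are.

Things in the scene. Friction and masses are not known exactly. Their poses are not given: they have to be found in the camera images.
- caddy: Fixed wooden channel, 385 mm long. Origin on the worktop, mid-width, at the stop's face. +y: the way the carton is pushed; +x: across, away from the press bar; z up. Floor 24 mm above the worktop, from y = -215 mm (open end) to +163 (end wall, top 69 mm above the worktop). Guide walls at x = -43 to -37 and +37 to +43 mm, tops 44 mm above the worktop.
- stop_top (a point): Middle of the top of the spring stop, a steel crossbar in the channel at caddy y = 1 to 11 mm, one rigid part with the press bar; at rest 9 mm above the channel floor, with the bar down below the floor. The bay from the stop to the end wall is 152 mm long.
- stop_bar (a joint): Downward travel (m) of press bar and stop, one rigid part that moves straight down: 0 = up, at rest; 0.014 = bottom. From 0.009 on the stop is below the channel floor. The spring takes about 4 N to start and 7 N at the bottom; released, it rises by itself (under the carton it would pry the carton up).
- bar_top (a point): Middle of the press bar's top face, moves with it. Flat steel strip beside the channel, 36 mm wide (caddy x = -81 to -45) and 245 mm long (caddy y = -215 to +30). Top 64 mm above the worktop at rest, 50 mm when down: higher than the guide walls. Press it anywhere; a finger can slide along it while pressing, another finger at the same height behind the carton.
- tea_box: Loose tea carton, 70 x 135 x 74 mm, 0.25 to 0.5 kg, standing in the channel, its long side (own y axis) along it, 2 mm play at each side wall. Origin: centre of its underside. It starts between the stop and the open end, 3 to 32 mm short of the stop; wholly past the stop, its origin is at caddy y = 79 to 95 mm (95: at the end wall).
- salt_shaker: Bystander: glass salt shaker, 44 mm across, 90 mm high, on the worktop. Origin at the centre of its underside.
- tomato: Bystander: small tomato, about 56 mm, on the worktop. Origin at its underside.
- garlic: Bystander: bulb of garlic, about 55 mm, on the worktop. Origin at its underside.

How it is judged (in metres and radians):
On the way, in this order (a step that is already met when the one before it is completed fails the run):
1. the bar is held down (stop below the floor, travel over 9 mm) with the carton still short of the stop (value of joint stop_bar above 0.009 m and y of tea_box in the frame of caddy below -0.06 m), for 0.1 s.
2. the carton is sliding over the stop while the bar is held down (value of joint stop_bar above 0.009 m and y of tea_box in the frame of caddy between -0.04 and 0.06 m), for 0.2 s.
At the end, for the whole second after the job is handed in: The stop is fully up (travel under 2 mm) behind the carton, which stands flat on the caddy floor (height within 3 mm, tilt under 0.06 rad) between stop and end wall, at caddy y 76 to 98 mm, within 6 mm of the middle, in line with the channel within 0.08 rad, and at rest (value of joint stop_bar below 0.002 m and y of tea_box in the frame of caddy between 0.076 and 0.098 m and x of tea_box in the frame of caddy between -0.006 and 0.006 m and z of tea_box in the frame of caddy between 0.021 and 0.027 m and angle between tea_box's own z axis and vertical below 0.06 rad and angle between the y axis of tea_box and the y axis of caddy, either way round below 0.08 rad and linear speed of tea_box below 0.02 m/s); the robot touches nothing.
It fails at once if the carton is lifted (over 8 mm above the floor) (z of tea_box in the frame of caddy above 0.032 m).
It fails at once if the carton is tipped (over 0.15 rad) (angle between tea_box's own z axis and vertical above 0.15 rad).
It fails at once if the carton is squeezed or rammed (over 40 N) (contact force between the fingers and tea_box above 40 N).
It fails at once if a bystander is moved (over 20 mm) (distance of any of salt_shaker, tomato, garlic from where it was at the start of the episode above 0.02 m).
It also fails if it takes over 43 s, if anything falls off the work surface, if the arm or the gripper's body presses on something with over 40 N, if the wrist force passes 120 N, or if a joint passes its speed limit or range.

### The arm

A 6-joint arm with a two-finger parallel gripper is mounted at the origin on a cart in front of the work surface, level with it; the furniture and walls round the work are solid. World frame = base frame: x ahead of the robot, y to its left, z up, the work surface at z = 0. Lengths are in mm, angles in rad, forces in N, time in s.
With the tool pointing down it reaches from about 350 to 975 mm from the base axis. Payload 7.1 kg.
Tool frame: the origin (TCP) lies at the very end of the fingers, on their centre line; the grasp point (between the pads) lies 19 mm behind it; z points along the fingers, y is the line along which they close (so a half turn about z gives the same grasp; the last joint's range is limited). The gripper opens to 88 mm and grips with 3 to 60 N. Pads are 20 mm wide; open, the fingers measure 115 mm over their backs; the gripper's body (75 mm by 178 mm) begins 61 mm behind the grasp point.
Start: joints at [1.082, 0.423, 1.63, -0, 1.089, -0.019], TCP at [282.91, 557.285, 222.675] pointing down, gripper open.
Joint ranges: [-3, 3], [-0.9, 2.11], [0.09, 2.58], [-1.31, 4.45], [0.11, 2.69], [-2.54, 2.54]. Speed limits (rad/s): [2.39, 2.39, 3.01, 3.14, 3.14, 3.14].

### API

Orientations are given as a rotation vector (axis times angle).
In Python, from workcell import ctrl gives the robot as it stands. The module is installed in compiled form; this text tells all that it offers.
- The arm moves only by the shell command python3 -m inch 'ROWS'. ROWS is JSON, a list of rows, each a list of 7 numbers: the shift along the tool's x, y, z scaled (see below), then the turn, a rotation vector about the tool's x, y, z scaled (see below), then the closure, from -1 (fully open) to 1 (shut). In form: [[tx, ty, tz, wx, wy, wz, hand], ...]. A call has 1 to 10 rows; each row is the pose to reach, as a shift and turn from the pose commanded when the call began, along the tool's axes at that moment; what a row does not reach only later rows make up. The controller multiplies each number of a shift by 0.15 m and each number of a turn by pi/4 rad. A row lasts 1/8 s, in which the tool goes at most 62.5 mm and 10.7 degrees, less where a joint would pass 70% of its speed; a pose out of reach is approached as far as the arm can. A call with a number of a shift or a turn outside -1 to 1 is refused whole. A call with a gripper value outside its range is refused whole. The fingers move at their own pace and stop on an object; the grip force is fixed at half the most. Time passes only in rows, so rows that repeat a pose let the fingers close. It gives the time, the measured TCP pose, the force, the opening and the grip force at its end, in the units of the state.
- ctrl.get_obs(): the state, without advancing time (a new reading comes with each control period).
- ctrl.get_image(name): name is "scene" or "top" or "wrist"; returns the picture (384x512x3 uint8, red, green, blue); there is no depth.
- ctrl.camera_params(name): a dict with "vfov" (degrees; the focal length in pixels is half the picture's height over the tangent of half this angle, whatever the lens; pixels are square), "cx", "cy" (the principal point, pixels), "eye" and "attitude" of the camera in the world; the wrist camera has in their place "tool_from_camera" (4x4, takes a point from camera to tool coordinates, whose origin is the TCP and whose axes are the flange's). Camera axes: x right, y up, looking along -z (the intrinsics and any distortion apply to the point x, -y, -z); pixel columns grow to the right and rows downward; lengths in mm; the calibration is good to about 2 mm. The wrist camera is an equidistant fisheye: a pixel r from the principal point sees the ray r / f radians off the axis. A picture is of the moment at which its call begins: read the wrist's pose just before it. camera_params takes no time and is no camera call.
- ctrl.close_job(): hands the job in; it is judged then, once.
The state is a dict: "t": time; "qpos": joint angles; "qvel": joint speeds; "joint_torque": joint torques, N m; "ee_pos": TCP position; "orientation": TCP orientation; "ft_force": force on the tool from outside, world axes, zero at the start; "moment": the same for the moment, N m; "width": finger opening in mm; "grasp_force": force on a finger pad.
Only numpy, scipy, OpenCV 4.12 (cv2) and the standard library are available. Lean on these libraries where they do the work, as an engineer would, in place of code of your own. Each camera call takes 0.05 s, during which the arm holds its last target. There are 200 camera calls.

## Working session

There is one attempt and no reset: what is moved stays moved. The work goes in short steps, Python scripts to look and compute and a shell command to move; the robot and the scene stay as the last step left them, time stands still between calls to the robot, and variables do not carry over. Pictures are saved under pics/ and viewed, at most 10 in all, crops included, and the job is handed in when it is done.

```bash
mkdir -p pics; cat > h.py <<'E'
import numpy as np, cv2
from workcell import ctrl
E
python3 - <<'E'
from h import *
o=ctrl.get_obs(); print({k:np.round(v,3) for k,v in o.items()})
for n in("scene","top","wrist"):
    p=ctrl.camera_params(n); print(n,p)
a=ctrl.get_image("scene");b=ctrl.get_image("top")
cv2.imwrite("pics/s1.png",a[...,::-1]);cv2.imwrite("pics/t1.png",b[...,::-1])
E
```

```text
{'t': np.float64(0.0), 'qpos': array([ 1.082,  0.424,  1.631,  0.   ,  1.089, -0.019]), 'qvel': array([ 0.   ,  0.001, -0.001, -0.001, -0.001,  0.   ]), 'joint_torque': array([-2.0000e-03, -5.4461e+01, -2.7367e+01,  6.4000e-02,  2.3000e-02,
       -0.0000e+00]), 'ee_pos': array([282.66 , 556.817, 221.902]), 'orientation': array([-7.310e-01, -3.055e+00,  2.000e-03]), 'ft_force': array([-0.328, -0.661, -0.129]), 'moment': array([-0.003, -0.048,  0.002]), 'grasp_force': np.float64(0.0), 'width': np.float64(88.072)}
scene {'vfov': 43.410822061903644, 'cx': 250.5133260263909, 'cy': 195.86240872772728, 'eye': array([-118.11095031, -581.679408  , 1085.12510258]), 'attitude': array([ 0.66693107, -0.28102727, -0.73221148])}
top {'vfov': 57.38873973967228, 'cx': 252.89305746981051, 'cy': 187.31292278394145, 'eye': array([ 313.00856293,   27.27350161, 1027.73398882]), 'attitude': array([ 0.11625352, -0.13682928, -1.58175814])}
wrist {'vfov': 65.70646984690485, 'cx': 258.38457831850684, 'cy': 191.537173578174, 'tool_from_camera': array([[-3.27104093e-04,  9.62446467e-01,  2.71471346e-01,
         7.46827554e+01],
       [ 9.99999756e-01,  4.82540107e-04, -5.05817687e-04,
         2.82846023e-01],
       [-6.17818258e-04,  2.71471114e-01, -9.62446389e-01,
        -1.62442962e+02],
       [ 0.00000000e+00,  0.00000000e+00,  0.00000000e+00,
         1.00000000e+00]])}
```

View pics/s1.png

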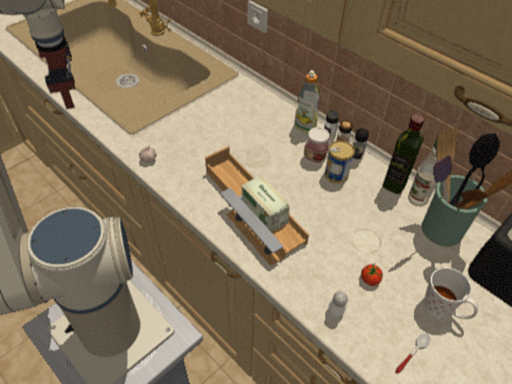

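View pics/t1.png

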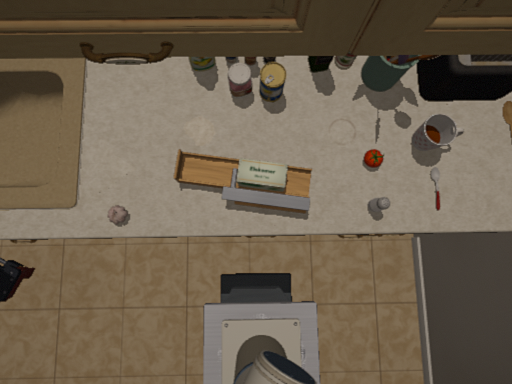

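The pictures show the caddy lying across in front of the robot. In the top view its open end is at the right (about 310,195), the closed end at the left (178,165), and the bar is on the near side (222-310, 190-208). The carton is at (262,175), just right of the stop. The shaker (378,205), tomato (373,158) and garlic (118,214) are well clear.

```bash
cat > h.py <<'E'
import numpy as np, cv2
from scipy.spatial.transform import Rotation as R
from workcell import ctrl
def cast(name,px,z):
    p=ctrl.camera_params(name); f=192/np.tan(np.radians(p['vfov']/2))
    px=np.atleast_2d(px).astype(float)
    d=np.c_[(px[:,0]-p['cx'])/f,-(px[:,1]-p['cy'])/f,-np.ones(len(px))]
    d=R.from_rotvec(p['attitude']).apply(d); e=p['eye']
    return e+d*((z-e[2])/d[:,2])[:,None]
def rect(name,mask,z):
    n,l,s,c=cv2.connectedComponentsWithStats(mask.astype(np.uint8))
    k=1+np.argmax(s[1:,4]); cn=cv2.findContours((l==k).astype(np.uint8),0,1)[0][0][:,0]
    P=cast(name,cn,z)[:,:2]; return s[k],cv2.minAreaRect(P.astype(np.float32))
E
python3 - <<'E'
from h import *
a=cv2.imread("pics/t1.png"); hsv=cv2.cvtColor(a,cv2.COLOR_BGR2HSV)
s=cv2.imread("pics/s1.png"); hs=cv2.cvtColor(s,cv2.COLOR_BGR2HSV)
for (x,y) in [(265,198),(245,193),(235,177),(250,182),(275,172),(205,170),(297,180),(262,163)]: print((x,y),hsv[y,x])
for (x,y) in [(250,220),(265,195),(235,180)]: print("s",(x,y),hs[y,x])
c=cv2.resize(a[140:220,165:325],None,fx=5,fy=5,interpolation=cv2.INTER_CUBIC); cv2.imwrite("pics/t1c.png",c)
E
```

```text
(265, 198) [  0   8 122]
(245, 193) [ 12  10 125]
(235, 177) [12 14 91]
(250, 182) [ 26  40 142]
(275, 172) [ 30  36 156]
(205, 170) [ 16 140 146]
(297, 180) [ 16 140 144]
(262, 163) [ 20  78 164]
s (250, 220) [ 18   8 156]
s (265, 195) [ 25  44 228]
s (235, 180) [ 16 141 195]
```

View pics/t1c.png

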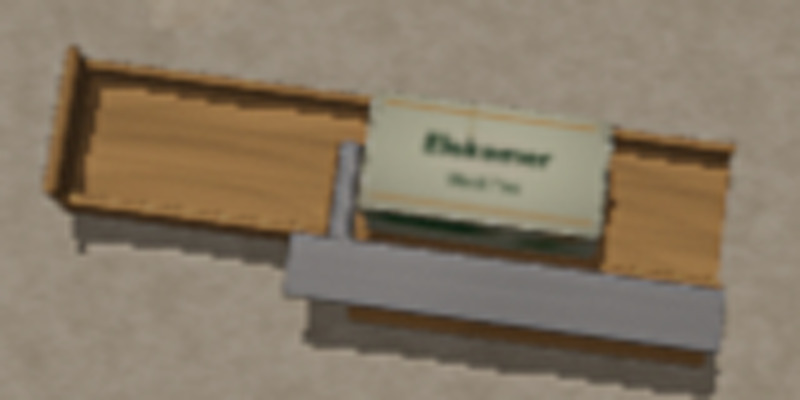

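The crop shows the bar top (corners about 290,235 / 723,290 / 717,352 / 284,296), the carton top (368,95 / 612,122 / 603,238 / 357,210) and the stop as a grey strip just left of the carton (x≈345).

```bash
python3 - <<'E'
from h import *
f=lambda c:(np.array(c)+.5)/5-.5+[165,140]
def show(n,c,z):
    P=cast("top",f(c),z)[:,:2]; print(n,P.round(1).tolist(),"sides",np.linalg.norm(P-np.roll(P,-1,0),axis=1).round(1),"c",P.mean(0).round(1)); return P
b=show("bar",[(290,235),(723,290),(717,352),(284,296)],64)
t=show("tea",[(368,95),(612,122),(603,238),(357,210)],98)
w=show("endwalltop",[(70,45),(82,52),(62,205),(45,192)],69)
st=show("stop",[(340,142),(360,142),(350,238),(330,235)],33)
g=show("far wall top open/closed",[(733,145),(85,60)],44)
yd=(b[0]+b[3]-b[1]-b[2]); yd/=np.linalg.norm(yd); xd=np.array([yd[1],-yd[0]])
print("yaw of caddy y from world y (ccw)",np.degrees(np.arctan2(-yd[0],yd[1])))
o=b.mean(0)+63*xd+92.5*yd; print("origin",o)
for n,P in(("tea",t),("wall",w),("stop",st),("g",g)): print(n,((P-o)@np.c_[xd,yd]).round(1).tolist())
td=(t[0]+t[3]-t[1]-t[2]);print("tea yaw",np.degrees(np.arctan2(-td[0],td[1])))
E
```

```text
bar [[472.4, 97.6], [438.2, -142.4], [403.7, -137.7], [438.3, 101.0]] sides [242.5  34.8 241.2  34.3] c [438.2 -20.4]
tea [[543.4, 52.6], [526.7, -79.8], [462.9, -73.0], [479.9, 59.1]] sides [133.5  64.2 133.2  63.8] c [503.2 -10.3]
endwalltop [[581.6, 220.7], [577.5, 213.9], [490.2, 223.4], [497.6, 233.0]] sides [ 8.  87.8 12.1 84.9] c [536.7 222.8]
stop [[531.8, 70.9], [531.6, 59.3], [475.3, 65.5], [477.2, 77.0]] sides [11.6 56.6 11.6 54.9] c [504.   68.1]
far wall top open/closed [[524.6, -155.2], [579.6, 216.9]] sides [376.2 376.2] c [552.1  30.9]
yaw of caddy y from world y (ccw) -8.174194216555064
origin [513.67190534  62.24380847]
tea [[30.8, -5.3], [33.1, -138.8], [-31.1, -141.1], [-32.9, -7.9]]
wall [[44.7, 166.5], [41.6, 159.2], [-46.2, 156.2], [-40.1, 166.7]]
stop [[16.7, 11.1], [18.2, -0.4], [-38.4, -2.2], [-38.2, 9.4]]
g [[41.8, -213.7], [43.2, 162.5]]
tea yaw -7.291251714519496
```

Bar 242x35, carton 134x64, end wall at 156–167 and walls at ±42 all agree with the given sizes. The caddy origin is about (513.5, 62), yaw −8.2°, and the carton's y is about −73. Next I work out the moves to hover behind the carton.

```bash
cat >> h.py <<'E'
O=np.array([513.6,62.2]); YAW=np.radians(-8.2)
yd=np.array([-np.sin(YAW),np.cos(YAW)]); xd=np.array([yd[1],-yd[0]])
def plan(cx,cy,z):
    "scaled shift and turn (tool axes) from the present pose to caddy (cx,cy), height z, tool y along caddy +x"
    o=ctrl.get_obs(); T=R.from_rotvec(o['orientation']); p=np.r_[O+cx*xd+cy*yd,z]
    Rt=R.from_matrix(np.c_[np.r_[-yd,0],np.r_[xd,0],[0,0,-1]])
    c=(o['ee_pos'][:2]-O)@np.c_[xd,yd]
    print("t",round(o['t'],2),"caddy tcp",c.round(1),round(o['ee_pos'][2],1),"F",o['ft_force'].round(1),"w",round(o['width'],1),"q1,q6",o['qpos'][[0,5]].round(2))
    print("target",p.round(1),"shift",(T.inv().apply(p-o['ee_pos'])/150).round(3),"turn",((T.inv()*Rt).as_rotvec()/(np.pi/4)).round(3))
E
python3 -c "
from h import *
plan(-31.5,-180,150)
for n,q in(('salt',(378,205)),('tomato',(373,158)),('garlic',(118,214))): print(n,cast('top',[q],40).round(0))"
```

```text
Traceback (most recent call last):
  File "h.py", line 19, in plan
    Rt=R.from_matrix(np.c_[np.r_[-yd,0],np.r_[xd,0],[0,0,-1]])
  File "scipy/spatial/transform/_rotation.pyx", line 1143, in scipy.spatial.transform._rotation.Rotation.from_matrix
ValueError: Non-positive determinant (left-handed or null coordinate frame) in rotation matrix 0: [[-0.14262893  0.98977623  0.        ]
 [-0.98977623 -0.14262893  0.        ]
 [ 0.          0.         -1.        ]].
```

```bash
sed -i 's/np.r_\[-yd,0\]/np.r_[yd,0]/' h.py
python3 -c "
from h import *
plan(-31.5,-180,150)
for n,q in(('salt',(378,205)),('tomato',(373,158)),('garlic',(118,214))): print(n,cast('top',[q],40).round(0))"
```

```text
t 0.1 caddy tcp [-299.1  456.7] 222.0 F [-1.2 -0.1 -1. ] w 88.0 q1,q6 [ 1.08 -0.02]
target [ 456.7 -111.5  150. ] shift [-3.052 -3.447  0.485] turn [-2.000e-03  1.000e-03  1.584e+00]
salt [[ 417. -342.   40.]]
tomato [[ 555. -337.   40.]]
garlic [[403. 393.  40.]]
```

```bash
python3 -m inch '[[-0.2,-0.23,0,0,0,0.1,-0.13],[-0.45,-0.5,0,0,0,0.22,-0.13],[-0.7,-0.8,0,0,0,0.34,-0.13],[-0.86,-0.97,0,0,0,0.46,-0.13],[-0.86,-0.97,0,0,0,0.46,-0.13]]'; python3 -c "
from h import *
plan(-31.5,-180,150)"
```

```text
t: 0.72
ee_pos: [332.2, 367.1, 222.6]
orientation: [-1.272, -2.872, 0.002]
ft_force: [0.5, -1.0, 0.8]
width: 49.7
grasp_force: 0.0
t 0.72 caddy tcp [-223.   275.9] 222.6 F [ 0.5 -1.   0.8] w 49.7 q1,q6 [0.81 0.07]
target [ 456.7 -111.5  150. ] shift [-2.921 -1.528  0.486] turn [-1.00e-03  1.00e-03  1.12e+00]
```

```bash
python3 -m inch '[[-0.25,-0.13,0,0,0,0.13,-0.13],[-0.5,-0.26,0,0,0,0.25,-0.13],[-0.75,-0.39,0,0,0,0.38,-0.13],[-0.98,-0.51,0,0,0,0.5,-0.13],[-0.98,-0.51,0,0,0,0.5,-0.13]]'; python3 -c "
from h import *
plan(-31.5,-180,150)"
```

```text
t: 1.35
ee_pos: [375.2, 208.3, 222.7]
orientation: [1.807, 2.57, 0.0]
ft_force: [-0.2, 0.2, 0.2]
width: 49.4
grasp_force: 0.0
t 1.35 caddy tcp [-157.8  124.8] 222.7 F [-0.2  0.2  0.2] w 49.4 q1,q6 [0.48 0.13]
target [ 456.7 -111.5  150. ] shift [-2.19  -0.21   0.485] turn [ 0.    -0.     0.622]
```

```bash
python3 -m inch '[[-0.25,-0.03,0,0,0,0.13,-0.13],[-0.5,-0.05,0,0,0,0.25,-0.13],[-0.75,-0.07,0,0,0,0.38,-0.13],[-0.98,-0.1,0,0,0,0.5,-0.13],[-0.98,-0.1,0,0,0,0.622,-0.13],[-0.98,-0.1,0,0,0,0.622,-0.13]]'; python3 -c "
from h import *
plan(-31.5,-180,150)"
```

```text
t: 2.1
ee_pos: [411.1, 66.6, 222.7]
orientation: [-2.37, -2.062, -0.001]
ft_force: [0.2, 0.3, -0.1]
width: 49.3
grasp_force: 0.0
t 2.1 caddy tcp [-102.   -10.3] 222.7 F [ 0.2  0.3 -0.1] w 49.3 q1,q6 [0.13 0.27]
target [ 456.7 -111.5  150. ] shift [-1.133  0.466  0.484] turn [ 0.    -0.001  0.005]
```

```bash
python3 -m inch '[[-0.25,0.12,0,0,0,0,-0.13],[-0.5,0.24,0.1,0,0,0,-0.13],[-0.75,0.36,0.25,0,0,0,-0.13],[-1,0.466,0.4,0,0,0,-0.13],[-1,0.466,0.48,0,0,0.005,-0.13],[-1,0.466,0.48,0,0,0.005,-0.13]]'; python3 - <<'E'
from h import *
plan(-31.5,-180,80)
a=ctrl.get_image("wrist"); cv2.imwrite("pics/w1.png",a[...,::-1])
E
```

```text
t: 2.85
ee_pos: [457.9, -91.5, 149.8]
orientation: [-2.373, -2.055, 0.002]
ft_force: [-0.1, 0.3, 0.6]
width: 49.5
grasp_force: 0.0
t 2.85 caddy tcp [ -33.2 -160. ] 149.8 F [-0.1  0.3  0.6] w 49.5 q1,q6 [-0.22 -0.08]
target [ 456.7 -111.5   80. ] shift [-0.133  0.012  0.465] turn [-0.003 -0.001 -0.   ]
```

View pics/w1.png

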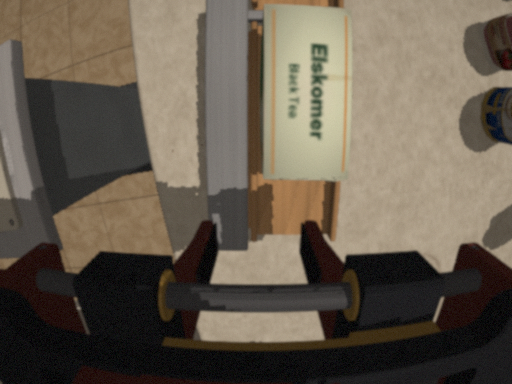

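Wrist view: the bar's open end is at (213–248, 249), the carton's back top edge at (265–348, 179), and the fingertips at (213,225) and (305,225). I check these against the plan.

```bash
python3 - <<'E'
from h import *
o=ctrl.get_obs(); p=ctrl.camera_params("wrist"); f=192/np.tan(np.radians(p['vfov']/2))
M=p['tool_from_camera']; T=R.from_rotvec(o['orientation'])
def wc(px,z):
    d=np.array(px,float)-[p['cx'],p['cy']]; r=np.hypot(*d); th=r/f
    v=np.r_[np.sin(th)*d/r*[1,-1],-np.cos(th)]
    e=T.apply(M[:3,3])+o['ee_pos']; v=T.apply(M[:3,:3]@v); P=e+v*(z-e[2])/v[2]
    return ((P[:2]-O)@np.c_[xd,yd]).round(1)
for n,q,z in[("bar end L",(213,249),64),("bar end R",(248,249),64),("bar L",(208,150),64),("bar R",(248,150),64),("tea bl",(265,178),98),("tea br",(348,180),98),("tea fl",(264,5),98),("tea fr",(350,9),98),("floor end",(290,235),24)]: print(n,wc(q,z))
E
```

```text
bar end L [ -75.8 -211.4]
bar end R [ -42.8 -210.9]
bar L [ -76.  -118.6]
bar R [ -41.9 -118.9]
tea bl [ -28.1 -135.2]
tea br [  35.6 -136.4]
tea fl [-29.   -5.9]
tea fr [35.  -4.7]
floor end [   0.5 -214.6]
```

The two cameras agree within about 3 mm, well inside the margins. I'll go down to just above the bar, about 20 mm behind the carton.

```bash
python3 -m inch '[[-0.067,0.02,0.15,0,0,0,-0.13],[-0.067,0.02,0.3,0,0,0,-0.13],[-0.067,0.02,0.42,0,0,0,-0.13],[-0.067,0.02,0.49,0,0,0,-0.13],[-0.067,0.02,0.5,0,0,0,-0.13],[-0.067,0.02,0.5,0,0,0,-0.13]]'; python3 -c "
from h import *
plan(-30,-170,51.5)"
```

```text
t: 3.65
ee_pos: [460.6, -102.8, 76.3]
orientation: [2.376, 2.055, 0.001]
ft_force: [0.7, -0.0, -1.2]
width: 49.3
grasp_force: 0.0
t 3.65 caddy tcp [ -29.  -170.9] 76.3 F [ 0.7 -0.  -1.2] w 49.3 q1,q6 [-0.24 -0.1 ]
target [ 459.7 -101.8   51.5] shift [ 0.006 -0.007  0.165] turn [ 0.001  0.    -0.002]
```

```bash
python3 -m inch '[[0,0,0.03,0,0,0,-0.13],[0,0,0.06,0,0,0,-0.13],[0,0,0.08,0,0,0,-0.13],[0,0,0.1,0,0,0,-0.13],[0,0,0.12,0,0,0,-0.13],[0,0,0.12,0,0,0,-0.13]]';python3 -m inch '[[0,0,0.015,0,0,0,-0.13],[0,0,0.03,0,0,0,-0.13],[0,0,0.04,0,0,0,-0.13],[0,0,0.04,0,0,0,-0.13]]'; python3 -c "
from h import *
plan(-30,-170,51.5)"
```

```text
t: 4.4
ee_pos: [460.1, -103.1, 57.6]
orientation: [-2.377, -2.054, 0.0]
ft_force: [-0.8, 0.3, 5.5]
width: 49.7
grasp_force: 2.3
t: 4.9
ee_pos: [460.1, -103.1, 51.8]
orientation: [2.377, 2.054, -0.0]
ft_force: [-1.2, -0.4, 5.8]
width: 49.2
grasp_force: 3.2
t 4.9 caddy tcp [ -29.4 -171.3] 51.8 F [-1.2 -0.4  5.8] w 49.2 q1,q6 [-0.25 -0.1 ]
target [ 459.7 -101.8   51.5] shift [ 0.008 -0.004  0.002] turn [-0.     0.    -0.003]
```

Travel is about 12 mm at about 6 N, as expected. Now a slow approach into contact, keeping the press.

```bash
python3 -m inch '[[0.02,0,0,0,0,0,-0.13],[0.05,0,0,0,0,0,-0.13],[0.08,0,0,0,0,0,-0.13],[0.1,0,0,0,0,0,-0.13],[0.12,0,0,0,0,0,-0.13],[0.135,0,0,0,0,0,-0.13],[0.15,0,0,0,0,0,-0.13],[0.165,0,0,0,0,0,-0.13],[0.18,0,0,0,0,0,-0.13],[0.2,0,0,0,0,0,-0.13]]';python3 -m inch '[[0.02,0,0,0,0,0,-0.13],[0.04,0,0,0,0,0,-0.13],[0.06,0,0,0,0,0,-0.13],[0.08,0,0,0,0,0,-0.13]]'; python3 -c "
from h import *
plan(-30,10,51.8)
a=ctrl.get_image('wrist'); cv2.imwrite('pics/w2.png',a[...,::-1])"
```

```text
t: 6.15
ee_pos: [465.3, -74.3, 52.2]
orientation: [2.375, 2.053, 0.001]
ft_force: [0.8, -6.4, 6.0]
width: 49.5
grasp_force: 4.0
t: 6.65
ee_pos: [467.0, -62.3, 52.2]
orientation: [2.375, 2.054, 0.001]
ft_force: [-0.6, -7.3, 7.4]
width: 49.6
grasp_force: 4.1
t 6.65 caddy tcp [ -28.3 -129.9] 52.2 F [-0.6 -7.3  7.4] w 49.6 q1,q6 [-0.16 -0.01]
target [485.3  76.4  51.8] shift [ 0.933 -0.013  0.002] turn [ 0.002  0.001 -0.002]
```

View pics/w2.png

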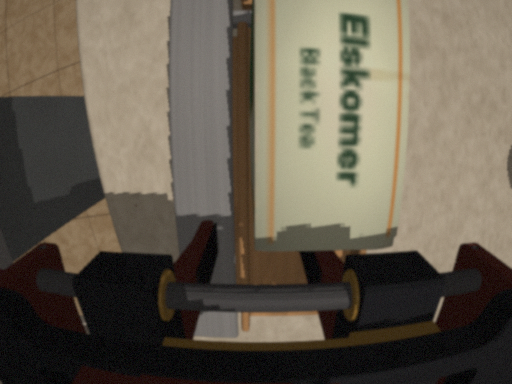

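The left finger is on the bar (about 210,235), the right one is behind the carton, and the carton is straight in the channel. About 7 N of push. I carry on over the stop.

```bash
python3 -m inch '[[0.03,-0.002,0.003,0,0,0,-0.13],[0.07,-0.002,0.003,0,0,0,-0.13],[0.12,-0.003,0.003,0,0,0,-0.13],[0.17,-0.003,0.003,0,0,0,-0.13],[0.22,-0.004,0.003,0,0,0,-0.13],[0.27,-0.005,0.003,0,0,0,-0.13],[0.32,-0.006,0.003,0,0,0,-0.13],[0.37,-0.007,0.003,0,0,0,-0.13],[0.42,-0.007,0.003,0,0,0,-0.13],[0.47,-0.007,0.003,0,0,0,-0.13]]'; python3 -c "
from h import *
plan(-30,10,51.8)"
```

```text
t: 7.95
ee_pos: [476.2, 7.6, 51.9]
orientation: [2.375, 2.053, 0.001]
ft_force: [-1.5, -8.1, 10.0]
width: 49.5
grasp_force: 5.0
t 7.95 caddy tcp [-29.2 -59.3] 51.9 F [-1.5 -8.1 10. ] w 49.5 q1,q6 [-0.01  0.14]
target [485.3  76.4  51.8] shift [ 0.462 -0.006  0.   ] turn [ 0.002  0.001 -0.002]
```

```bash
python3 -m inch '[[0.05,0,0,0,0,0,-0.13],[0.1,0,0,0,0,0,-0.13],[0.15,-0.002,0,0,0,0,-0.13],[0.2,-0.002,0,0,0,0,-0.13],[0.25,-0.003,0,0,0,0,-0.13],[0.3,-0.003,0,0,0,0,-0.13],[0.34,-0.003,0,0,0,0,-0.13],[0.37,-0.003,0,0,0,0,-0.13],[0.4,-0.003,0,0,0,0,-0.13],[0.4,-0.003,0,0,0,0,-0.13]]'; python3 - <<'E'
from h import *
plan(-30,10,51.8)
a=ctrl.get_image("top")[...,::-1]; b=ctrl.get_image("scene")[...,::-1]
c=np.hstack([cv2.resize(x,(400,400),interpolation=cv2.INTER_CUBIC) for x in(a[130:230,160:260],b[130:230,190:290])]); cv2.imwrite("pics/m1.png",c)
E
```

```text
t: 9.2
ee_pos: [484.5, 67.4, 51.8]
orientation: [2.375, 2.054, 0.001]
ft_force: [0.2, -5.1, 6.4]
width: 49.7
grasp_force: 3.3
t 9.2 caddy tcp [-29.6   1. ] 51.8 F [ 0.2 -5.1  6.4] w 49.7 q1,q6 [0.11 0.26]
target [485.3  76.4  51.8] shift [ 0.06  -0.003 -0.   ] turn [ 0.002  0.    -0.002]
```

View pics/m1.png

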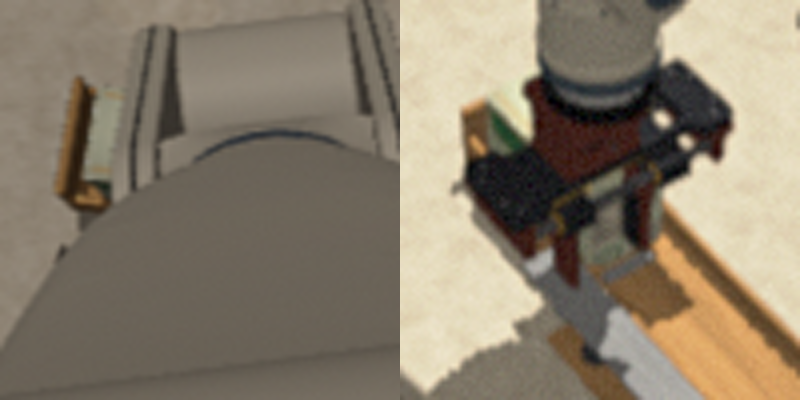

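The carton's front is close to the end wall: its front top edge is at crop (92,88)–(82,180), and the stop is just behind it in the scene crop (630,265). I measure that edge.

```bash
python3 - <<'E'
from h import *
q=(np.array([(93,88),(82,180)])+.5)/4-.5+[160,130]
print(((cast("top",q,98)[:,:2]-O)@np.c_[xd,yd]).round(1))
E
```

```text
[[ 30.6 146.7]
 [-33.4 143.9]]
```

The origin is at about 78.5 by both measures, so push about 9 mm further, back off a little with the bar still down, and check the force in between.

```bash
python3 -m inch '[[0.015,0,0,0,0,0,-0.13],[0.03,0,0,0,0,0,-0.13],[0.045,0,0,0,0,0,-0.13],[0.06,0,0,0,0,0,-0.13],[0.065,0,0,0,0,0,-0.13],[0.065,0,0,0,0,0,-0.13]]'; python3 -m inch '[[-0.015,0,0,0,0,0,-0.13],[-0.03,0,0,0,0,0,-0.13],[-0.03,0,0,0,0,0,-0.13]]'; python3 - <<'E'
from h import *
plan(-30,10,51.8)
a=ctrl.get_image("top")[...,::-1]; b=ctrl.get_image("wrist")[...,::-1]
c=np.hstack([cv2.resize(a[140:190,165:215],(384,384),interpolation=cv2.INTER_CUBIC),b[:,:400]]); cv2.imwrite("pics/m2.png",c)
E
```

```text
t: 10.05
ee_pos: [485.8, 76.7, 51.8]
orientation: [2.375, 2.054, 0.001]
ft_force: [1.2, -7.6, 7.2]
width: 49.4
grasp_force: 4.1
t: 10.42
ee_pos: [485.4, 73.5, 51.8]
orientation: [2.377, 2.053, 0.004]
ft_force: [-0.2, 3.1, 6.8]
width: 49.7
grasp_force: 3.2
t 10.43 caddy tcp [-29.5   7.2] 51.8 F [-0.2  3.1  6.8] w 49.7 q1,q6 [0.13 0.27]
target [485.3  76.4  51.8] shift [ 0.019 -0.003  0.   ] turn [ 0.003 -0.002 -0.004]
```

View pics/m2.png

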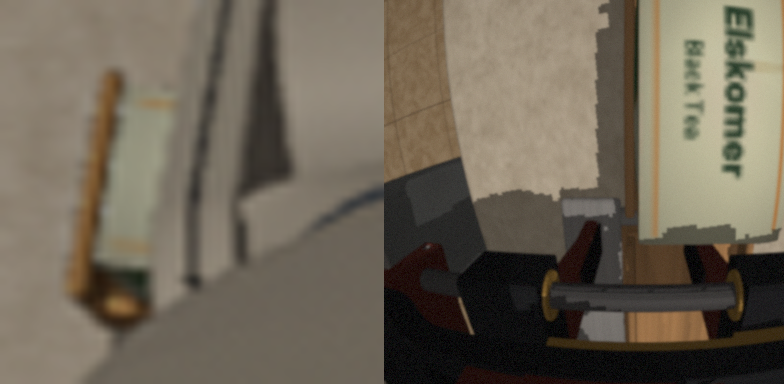

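The carton is 3 mm clear of the finger, with its front (crop 120,90–102,260) near the end wall. Its origin is at about 88, wholly past the stop. Now I let the bar up.

```bash
python3 -m inch '[[-0.01,0,-0.02,0,0,0,-0.13],[-0.01,0,-0.05,0,0,0,-0.13],[-0.01,0,-0.08,0,0,0,-0.13],[-0.01,0,-0.11,0,0,0,-0.13],[-0.01,0,-0.15,0,0,0,-0.13],[-0.01,0,-0.25,0,0,0,-0.13],[-0.01,0,-0.4,0,0,0,-0.13],[-0.01,0,-0.6,0,0,0,-0.13],[-0.01,0,-0.8,0,0,0,-0.13],[-0.01,0,-0.8,0,0,0,-0.13]]'; python3 -m inch '[[-0.3,0,0,0,0,0,-0.13],[-0.6,0,0,0,0,0,-0.13],[-1,0,0,0,0,0,-0.13],[-1,0,0,0,0,0,-0.13],[-1,0,0,0,0,0,-0.13]]';python3 -m inch '[[-0.3,0,0,0,0,0,-0.13],[-0.6,0,0,0,0,0,-0.13],[-1,0,0,0,0,0,-0.13],[-1,0,0,0,0,0,-0.13],[-1,0,0,0,0,0,-0.13]]'; python3 - <<'E'
from h import *
plan(-30,10,51.8)
a=ctrl.get_image("top")[...,::-1]; b=ctrl.get_image("scene")[...,::-1]
c=np.vstack([cv2.resize(a[140:220,165:325],None,fx=4,fy=4,interpolation=cv2.INTER_CUBIC),cv2.resize(b[140:210,190:350],None,fx=4,fy=4,interpolation=cv2.INTER_CUBIC)]); cv2.imwrite("pics/m3.png",c)
E
```

```text
t: 11.78
ee_pos: [485.6, 71.6, 173.8]
orientation: [2.375, 2.052, 0.006]
ft_force: [-0.6, 0.3, 1.0]
width: 49.5
grasp_force: 0.0
t: 12.4
ee_pos: [461.9, -76.8, 170.7]
orientation: [-2.377, -2.052, 0.001]
ft_force: [-0.4, 0.5, 0.6]
width: 49.5
grasp_force: 0.0
t: 13.02
ee_pos: [440.7, -223.9, 170.8]
orientation: [-2.375, -2.054, 0.0]
ft_force: [-0.3, -0.6, -0.1]
width: 49.5
grasp_force: 0.0
t 13.03 caddy tcp [ -31.3 -293.5] 170.8 F [-0.3 -0.6 -0.1] w 49.5 q1,q6 [-0.49 -0.35]
target [485.3  76.4  51.8] shift [2.023 0.007 0.795] turn [-0.001 -0.001 -0.002]
```

View pics/m3.png

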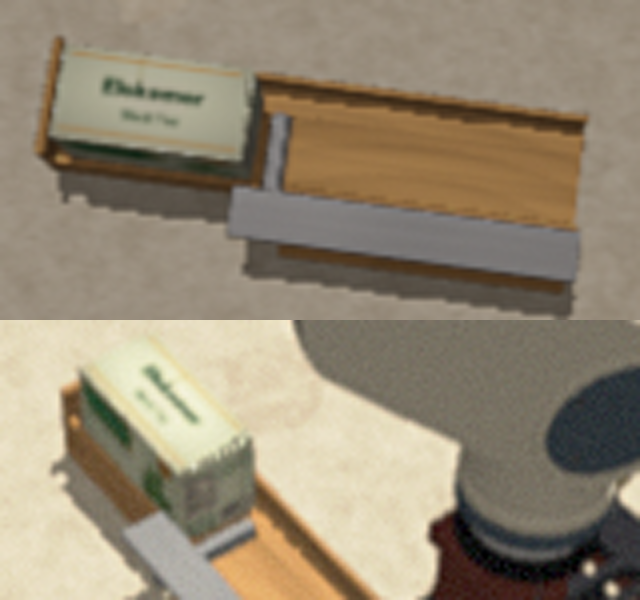

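The stop (275,150) stands free behind the carton, the bar is back at its rest height, and the arm is clear. One last check of the carton's y before handing in.

```bash
python3 - <<'E'
from h import *
f=lambda c:(np.array(c)+.5)/4-.5+[165,140]
L=lambda c,z:((cast("top",f(c),z)[:,:2]-O)@np.c_[xd,yd]).round(1)
t=L([(62,46),(258,72),(246,162),(51,134)],98); print(t.tolist(),t.mean(0)); print("bar",L([(232,187),(580,231),(575,281),(228,236)],64).mean(0))
E
```

```text
[[31.0, 154.4], [30.4, 19.6], [-32.3, 19.0], [-30.3, 151.9]] [-0.3   86.225]
bar [-62.275 -93.15 ]
```

The carton is at y ≈ 86, x ≈ 0, and the bar is at rest height. Handing in.

```bash
python3 -c "
from h import *
print(ctrl.close_job())"
```

```text
the job is handed in; nothing more can be done
None
```

I handed the job in with the tea carton past the stop in the closed end (caddy y about 86 mm, x about 0), the stop and bar seen back up, and the arm clear; the hand-in call returned no verdict.

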